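# Find where the specimen carriage binds and back it off

### The job

The blue specimen carriage on the inspection viewer binds somewhere along its track. Slide it gently along the track towards the red drag marker, which it pushes ahead of itself, until you feel it begin to bind; never force it into the bind. Then draw it back so that it runs free again and its pusher arm stands about 15 mm short of the marker, which stays behind to show the spot; let go, keep your hand off the marker and leave the other things where they are.

Things in the scene. Friction and masses are not known exactly. Their poses are not given: they have to be found in the camera images.
- viewer: Inspection viewer, fixed: light-grey housing 200 (x) x 420 (y) x 70 mm high, dark green glass on top. Origin: centre of its underside. A straight track runs along its y over the middle (x = 0): two aluminium rails, 46 mm over all, tops 90 mm above the bench, a 14 mm slot between them under a black rubber lip. The bind lies towards +y. End blocks 50 x 12 mm, tops 105 mm above the bench.
- track_end: Grey block at the track's +y end (origin: its foot, 204 mm from the viewer's origin). It carries the unseen sprung pinch in the slot. The carriage meets it with its origin anywhere from 30 mm before to 100 mm past the viewer's origin along y. It adds 1.5 N per mm to the carriage's drag (0.5 to 3 N, more if held askew); found at 3 N of pinch (2 mm in), forced at 15 N (10 mm). It springs back when freed.
- carriage: Blue carriage, loose, 0.3 to 0.55 kg, resting on the rails, its keel in the slot (16 mm deep, 2 mm play a side). Plate 60 (x) x 90 (y) x 12 mm; origin: centre of the plate's underside, 90 mm above the bench; axes as the viewer's. On its middle a yellow grip fin, 40 (x) x 14 (y) mm, from 12 to 62 mm above the origin. A steel pusher arm on the +x side reaches 62 mm from the middle.
- grip_top (a point): Centre of the top of the yellow grip fin, 62 mm above the carriage's origin, 152 mm above the bench.
- pusher_face (a point): Point on the front (+y) face of the carriage's pusher arm, 45 mm along y and 52 mm along x from the carriage's origin; y points along the track. The arm meets the marker when the gap along y to point marker_back is 0.
- marker_back (a point): Point on the -y face of the red drag marker (16 x 8 x 24 mm, its top 99 mm above the bench), which slides with 0.7 N of drag along a white scale strip on the +x side of the track and stays where it is left. At the start it stands 10 to 60 mm ahead of the pusher arm.
- brass_weight: Brass weight, 32 mm across, 36 mm high, on the viewer's glass. Origin at its foot.
- dish: Small glass dish, 44 mm across, 14 mm high, on the viewer's glass. Origin at its foot.
- flask: Conical glass flask, 88 mm across, 130 mm high. Origin at its foot.
- beaker: Amber glass beaker, 72 mm across, 95 mm high. Origin at its foot.
- reagent: White reagent bottle with blue cap, 60 mm across, 140 mm high. Origin at its foot.
- screwdriver: Screwdriver lying on the bench along its own x.
- jar: Green glass jar, 56 mm across, 70 mm high. Origin at its foot.
- marker: The red drag marker itself. Origin: centre of the lower edge of its -y face, 75 mm above the bench, 52 mm along the viewer's x from the middle of the track.
There are look-alikes about, which are no part of the job. Of the things that look like the carriage, the middle-sized one is meant.

How it is judged:
By the outcome, as a careful person would: the job done as asked, in the order asked, and still so for the second after the job is handed in, with the robot touching nothing.
It also fails if it takes over 61 s, if anything falls off the work surface, if the arm or the gripper's body presses on something with over 40 N, if the wrist force passes 120 N, or if a joint passes its speed limit or range.

### The arm

A 7-joint arm with a two-finger parallel gripper is mounted at the origin on the work surface. World frame = base frame: x ahead of the robot, y to its left, z up, the work surface at z = 0. Lengths are in m, angles in degrees, forces in N, time in s.
With the tool pointing down it reaches from about 0.425 to 0.875 m from the base axis. Payload 4.7 kg.
Tool frame: the origin (TCP) lies at the very end of the fingers, on their centre line; the grasp point (between the pads) lies env.hold_point_z behind it (env.hold_point_z is the distance from the TCP to the grasp point, in m); z points along the fingers, y is the line along which they close (so a half turn about z gives the same grasp; the last joint's range is limited). The gripper opens to 87 mm and grips with 3 to 60 N. Pads are 19 mm wide; open, the fingers measure 117 mm over their backs; the gripper's body (75 mm by 190 mm) begins 51 mm behind the grasp point.
Start: joints at [-63.593, 18.392, -4.016, 83.108, 1.295, 78.541, -3.26], TCP at [0.281, 0.586, 0.223] pointing down, gripper open.
Joint ranges: [-163.93, 163.93], [-17.29, 119.83], [-79.2, 71.16], [3.27, 140.29], [-89.18, 269.18], [5.43, 117.66], [-154.24, 154.24]. Speed limits (degrees/s): [147.25, 147.25, 180, 180, 180, 180, 180].

### API

Orientations are given as [roll, pitch, yaw] about the fixed x, y, z axes, in that order (R = Rz(yaw) Ry(pitch) Rx(roll)).
In Python, from cell import env gives the robot as it stands.
- The arm moves only by the shell command python3 -m jog 'ROWS' [FORCE]. ROWS is JSON, a list of rows, each an object with "dp": the shift along the tool's x, y, z in cm, a list of three; "twist": the turn about the tool's z in degrees; "fingers": the opening, from 0 (shut) to 1 (fully open). A call has 1 to 8 rows; each row is the pose to reach, as a shift and turn from the pose commanded when the call began, along the tool's axes at that moment; what a row does not reach only later rows make up. A row lasts 1/8 s, in which the tool goes at most 62.5 mm and 10.7 degrees, less where a joint would pass 70% of its speed; a pose out of reach is approached as far as the arm can. A call with a gripper value outside its range is refused whole. The fingers move at their own pace and stop on an object; FORCE is the grip in N (left out, the last holds). Time passes only in rows, so rows that repeat a pose let the fingers close. It gives the time, the measured TCP pose, the force, the opening and the grip force at its end, in the units of the state.
- env.get_obs(): the state, without advancing time (a new reading comes with each control period).
- env.read_camera(name): name is "side" or "top"; returns a dict with "pixels" (420x560x3 uint8, blue, green, red), "depth" (420x560 float32, m along the optical axis (not along the pixel's ray), 0 where there is no reading), "fx", "fy", "cx", "cy" (pixels), "k1" (the pictures are not rectified: a ray, as slopes to the right and down, at radius r is drawn at 1 + k1 r^2 times it, then the intrinsics apply), "rvec" (rotation vector, rad) and "tvec" (3), from world to camera coordinates, as OpenCV has them. Camera axes: x right, y down, z forward; pixel columns grow to the right and rows downward; lengths in m; the calibration is good to about 2 mm. A picture is of the moment at which its call begins.
- env.sign_off(): hands the job in; it is judged then, once.
The state is a dict: "time_s": time; "qpos": joint angles; "joint_velocities": joint speeds; "effort": joint torques, N m; "tool_pos": TCP position; "tool_rot": TCP orientation; "force": force on the tool from outside, world axes, zero at the start; "wrist_torque": the same for the moment, N m; "grip_width": finger opening in m; "grasp_force": force on a finger pad.
Only numpy, scipy, OpenCV 4.12 (cv2) and the standard library are available. Lean on these libraries where they do the work, as an engineer would, in place of code of your own. Each camera call takes 0.05 s, during which the arm holds its last target. There are 200 camera calls.

## Working session

There is one attempt and no reset: what is moved stays moved. The work goes in short steps, Python scripts to look and compute and a shell command to move; the robot and the scene stay as the last step left them, time stands still between calls to the robot, and variables do not carry over. Pictures are saved under pics/ and viewed, at most 10 in all, crops included, and the job is handed in when it is done.

```bash
mkdir -p pics; cat > h.py <<'E'
import numpy as np,cv2
from cell import env
def cam(n):
    c=env.read_camera(n); c['R']=cv2.Rodrigues(np.array(c['rvec'],float))[0]; c['t']=np.array(c['tvec'],float).ravel(); return c
def pts(c):
    h,w=c['depth'].shape; u,v=np.meshgrid(np.arange(w),np.arange(h))
    xd=(u-c['cx'])/c['fx']; yd=(v-c['cy'])/c['fy']; x,y=xd.copy(),yd.copy()
    for _ in range(8):
        s=1+c['k1']*(x*x+y*y); x,y=xd/s,yd/s
    d=c['depth']; P=np.stack([x*d,y*d,d],-1)
    return (P-c['t'])@c['R']
E
python3 - <<'E'
from h import *
for n in('top','side'):
    c=cam(n); cv2.imwrite(f'pics/{n}0.png',c['pixels']); np.savez(f'{n}0.npz',P=pts(c),I=c['pixels'],d=c['depth'])
    print(n,-c['R'].T@c['t'])
print(env.get_obs(),env.hold_point_z)
E
```

```text
top [0.36584736 0.01472392 1.40114053]
side [-0.51731518  0.54212641  1.04761794]
{'time_s': 0.1, 'qpos': array([-63.59368102,  18.43521282,  -4.01646261,  83.16585513,
         1.29597457,  78.54097204,  -3.26104381]), 'joint_velocities': array([-0.01558281, -0.08411683,  0.01689379, -0.08325724,  0.03171805,
        0.02606238,  0.08230861]), 'effort': array([-5.71497571e-05, -4.92568660e+01, -4.05669333e-01, -3.13397992e+01,
       -6.40531350e-02,  3.94804578e-02,  6.27388999e-05]), 'tool_pos': array([0.2806734 , 0.58574695, 0.2215845 ]), 'tool_rot': array([-1.79903247e+02,  6.01535475e-03,  1.54403269e+02]), 'force': array([ 0.33679126, -0.31475703, -0.15858454]), 'wrist_torque': array([ 0.03355016, -0.02662148, -0.00645539]), 'grasp_force': 0.0, 'grip_width': 0.08672695133798095} 0.0187
```

View pics/top0.png

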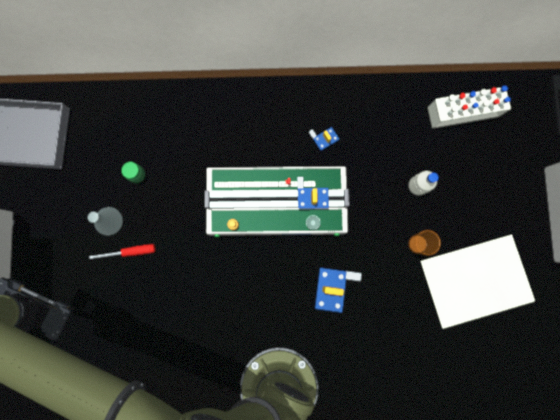

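View pics/side0.png

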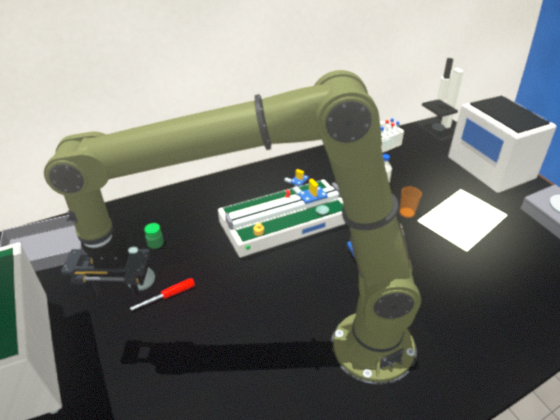

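The top view shows the viewer at about (277,201) px with its track along image x. The carriage on it is at (314,198), its white arm at (300,183) and the red marker at (289,182). The two other blue look-alikes lie off the viewer. The carriage slides left, which is world +y.

```bash
python3 - <<'E'
from h import *
z=np.load('top0.npz');P,I=z['P'],z['I'].astype(int)
b,g,r=I[...,0],I[...,1],I[...,2]
def rep(n,m,box):
    u0,u1,v0,v1=box; k=np.zeros_like(m);k[v0:v1,u0:u1]=1
    q=P[m&k&(z['d']>0)]; print(n,len(q),q.mean(0).round(4),np.median(q,0).round(4),q.min(0).round(4),q.max(0).round(4))
    return q
y=rep('fin',(r>150)&(g>110)&(b<90),(298,330,185,212))
print(y[y[:,2]>.145].mean(0), cv2.minAreaRect(y[y[:,2]>.145][:,:2].astype(np.float32)*1000))
q=rep('blue',(b>120)&(r<90),(296,332,185,212));print(cv2.minAreaRect(q[:,:2].astype(np.float32)*1000))
rep('red',(r>150)&(g<80)&(b<80),(280,296,174,190))
rep('weight',(r>150)&(g>100)&(b<90),(222,245,215,235))
h=P[...,2]; m=(h>.06)&(h<.115); k=np.zeros_like(m);k[160:242,200:355]=1
q=P[m&k];print('viewer',len(q),q.min(0),q.max(0),cv2.minAreaRect(q[:,:2].astype(np.float32)*1000))
im=cv2.resize(z['I'][160:242,200:355],None,fx=5,fy=5,interpolation=cv2.INTER_CUBIC);cv2.imwrite('pics/crop0.png',im)
E
```

```text
fin 57 [ 0.5531 -0.1154  0.1504] [ 0.5524 -0.1154  0.1504] [ 0.5375 -0.1216  0.1434] [ 0.5713 -0.1093  0.1555]
[ 0.55318628 -0.11550446  0.15073702] ((554.6048583984375, -115.32808685302734), (11.783487319946289, 33.69470977783203), 87.45846557617188)
blue 391 [ 0.5555 -0.1166  0.1002] [ 0.5551 -0.1091  0.1021] [ 0.5276 -0.1662  0.0642] [ 0.5941 -0.0712  0.1094]
((561.5321655273438, -118.4845962524414), (94.39024353027344, 66.33907318115234), 88.86685180664062)
red 4 [ 0.609  -0.0451  0.0878] [ 0.6097 -0.0451  0.0876] [ 0.604  -0.0462  0.0772] [ 0.6125 -0.044   0.0989]
weight 20 [0.4798 0.1134 0.09  ] [0.4797 0.1122 0.0922] [0.4727 0.1062 0.0712] [0.4929 0.129  0.1031]
viewer 9201 [ 0.45185593 -0.22162973  0.0601368 ] [0.66246815 0.20152754 0.11313476] ((558.020751953125, -10.418304443359375), (421.0498962402344, 205.71707153320312), 88.92697143554688)
```

View pics/crop0.png

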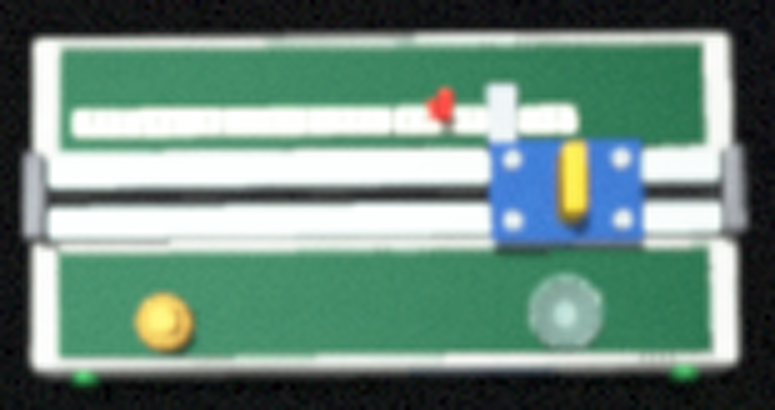

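```bash
cat >> h.py <<'E'
from scipy.spatial.transform import Rotation as Ro
def st():
    o=env.get_obs(); print(o['time_s'],'tcp',o['tool_pos'].round(4),'rot',o['tool_rot'].round(2),'F',o['force'].round(2),'T',o['wrist_torque'].round(2),'w',round(o['grip_width'],4),round(o['grasp_force'],1)); return o
def go(t,yaw=178.9):
    o=st();R=Ro.from_euler('xyz',o['tool_rot'],degrees=True).as_matrix()
    print('dp cm',(R.T@(np.array(t)-o['tool_pos'])*100).round(2),'twist',round(-((yaw-o['tool_rot'][2]+180)%360-180),2))
E
python3 -m jog '[{"dp":[-3,-3,0],"twist":-3,"fingers":1},{"dp":[-7,-6.5,0],"twist":-8,"fingers":1},{"dp":[-11,-10.3,0],"twist":-14,"fingers":1},{"dp":[-15,-14,0],"twist":-20,"fingers":1},{"dp":[-19,-17.8,0],"twist":-24.5,"fingers":1},{"dp":[-23,-21.5,0],"twist":-24.5,"fingers":1},{"dp":[-27,-25.3,0],"twist":-24.5,"fingers":1},{"dp":[-30,-28,0],"twist":-24.5,"fingers":1}]'
python3 -c "
from h import *
go([.554,-.1155,.2216])"
```

```text
time_s: 1.1
tool_pos: [0.4309, 0.2013, 0.2224]
tool_rot: [-180.0, -0.0, 178.8]
force: [0.4, 1.1, -0.1]
grip_width: 0.0867
grasp_force: 0.0
1.1 tcp [0.4309 0.2013 0.2224] rot [-1.7999e+02 -1.0000e-02  1.7878e+02] F [ 0.38  1.14 -0.11] T [ 0.07 -0.02 -0.02] w 0.0867 0.0
dp cm [-12.98 -31.41   0.08] twist -0.12
```

```bash
python3 -m jog '[{"dp":[-2,-5,0],"twist":0,"fingers":1},{"dp":[-4,-10,0],"twist":0,"fingers":1},{"dp":[-6,-15,0],"twist":0,"fingers":1},{"dp":[-8.5,-20,0],"twist":0,"fingers":1},{"dp":[-11,-25,0],"twist":0,"fingers":1},{"dp":[-12.3,-29,0],"twist":0,"fingers":1},{"dp":[-13,-31.4,0],"twist":0,"fingers":1},{"dp":[-13,-31.4,0],"twist":0,"fingers":1}]'
python3 - <<'E'
from h import *
go([.554,-.1155,.116])
for n in('side','top'):
    c=cam(n);P=pts(c);I=c['pixels'].astype(int);b,g,r=I[...,0],I[...,1],I[...,2];h=P[...,2]
    near=(abs(P[...,0]-.56)<.06)&(abs(P[...,1]+.115)<.08)
    m=near&(r>120)&(g>90)&(b<.6*g)&(h>.11)&(h<.16)
    q=P[m]; print(n,len(q))
    if len(q): print(q.mean(0),q.min(0),q.max(0))
    m=(abs(P[...,0]-.61)<.03)&(abs(P[...,1]+.045)<.04)&(r>120)&(g<90)&(b<90)&(h>.07)&(h<.11)
    q=P[m]
    if len(q): print('red',len(q),q.mean(0),q.min(0),q.max(0))
    cv2.imwrite(f'pics/{n}1.png',cv2.resize(c['pixels'][160:300,200:400],None,fx=4,fy=4))
E
```

```text
time_s: 2.1
tool_pos: [0.554, -0.1149, 0.2221]
tool_rot: [-179.9, -0.1, 178.6]
force: [-0.1, -0.1, -0.3]
grip_width: 0.0869
grasp_force: 0.0
2.1 tcp [ 0.554  -0.1149  0.2221] rot [-1.7994e+02 -6.0000e-02  1.7865e+02] F [-0.1  -0.08 -0.26] T [ 0.05  0.03 -0.  ] w 0.0869 0.0
dp cm [-1.000e-02 -5.000e-02  1.061e+01] twist -0.25
side 98
[ 0.55166724 -0.11003707  0.13497859] [ 0.53141932 -0.12028446  0.11013739] [ 0.57537816 -0.1045201   0.15357631]
red 15 [ 0.60848886 -0.04224068  0.08859692] [ 0.60107641 -0.04726172  0.07349914] [ 0.61749467 -0.03940924  0.09871359]
top 0
```

View pics/side1.png

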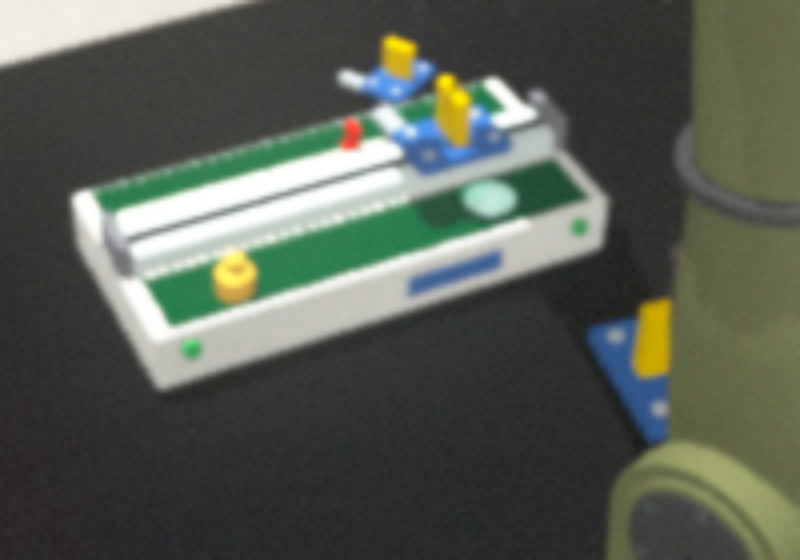

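The side crop shows the carriage and its yellow fin intact at crop (455,110), with the red marker at (350,133). The fin position agrees with the top view, so I'll descend and grip gently.

```bash
python3 -m jog '[{"dp":[0,0,3],"twist":0,"fingers":1},{"dp":[0,0,6.5],"twist":0,"fingers":1},{"dp":[0,0,9.5],"twist":0,"fingers":1},{"dp":[0,0,10.6],"twist":0,"fingers":1},{"dp":[0,0,10.6],"twist":0,"fingers":1},{"dp":[0,0,10.6],"twist":0,"fingers":0.6}]' 10; python3 -c "
from h import *;st()"
python3 -m jog '[{"dp":[0,0,0],"twist":0,"fingers":0.3},{"dp":[0,0,0],"twist":0,"fingers":0.2},{"dp":[0,0,0],"twist":0,"fingers":0},{"dp":[0,0,0],"twist":0,"fingers":0},{"dp":[0,0,0],"twist":0,"fingers":0}]' 15; python3 -c "
from h import *;st()"
```

```text
time_s: 2.95
tool_pos: [0.5554, -0.1121, 0.118]
tool_rot: [180.0, 0.1, 178.9]
force: [0.2, -1.1, -0.1]
grip_width: 0.0825
grasp_force: 0.0
2.95 tcp [ 0.5554 -0.1121  0.118 ] rot [1.7999e+02 1.3000e-01 1.7893e+02] F [ 0.2  -1.15 -0.07] T [ 0.02  0.04 -0.01] w 0.0825 0.0
time_s: 3.58
tool_pos: [0.5544, -0.1124, 0.1165]
tool_rot: [180.0, -0.0, 178.9]
force: [0.0, 1.1, 0.2]
grip_width: 0.035
grasp_force: 0.0
3.575 tcp [ 0.5544 -0.1124  0.1165] rot [180.   -0.  178.9] F [0.01 1.1  0.15] T [ 0.05  0.03 -0.04] w 0.035 0.0
```

```bash
for i in 1 2; do python3 -m jog '[{"dp":[0,0,0],"twist":0,"fingers":0},{"dp":[0,0,0],"twist":0,"fingers":0}]' 15 >/dev/null; python3 -c "
from h import *;st()"; done
python3 -m jog '[{"dp":[0,0.3,0],"twist":0,"fingers":0},{"dp":[0,0.8,0],"twist":0,"fingers":0},{"dp":[0,1.3,0],"twist":0,"fingers":0}]' >/dev/null; python3 -c "
from h import *;st()"
python3 -m jog '[{"dp":[0,0.5,0],"twist":0,"fingers":0}]' >/dev/null; python3 -c "
from h import *;st()"
python3 -m jog '[{"dp":[0,0.5,0],"twist":0,"fingers":0}]' >/dev/null; python3 -c "
from h import *;st()"
python3 -m jog '[{"dp":[0,0.5,0],"twist":0,"fingers":0}]' >/dev/null; python3 -c "
from h import *;st()"
```

```text
3.825 tcp [ 0.5544 -0.1127  0.1166] rot [-179.97    0.    178.9 ] F [ 0.19 -0.9  -0.29] T [-0.13 -0.01 -0.03] w 0.0148 0.4
4.075 tcp [ 0.5544 -0.1127  0.1165] rot [-179.98    0.    178.89] F [ 0.26 -0.86 -1.02] T [-0.21  0.01 -0.03] w 0.0138 15.0
4.45 tcp [ 0.5547 -0.0989  0.1165] rot [179.99   0.   178.92] F [ 0.37 -1.07 -0.09] T [-0.25  0.01 -0.02] w 0.0137 15.0
4.575 tcp [ 0.5548 -0.0938  0.1165] rot [179.99   0.   178.92] F [ 0.29 -1.12 -0.03] T [-0.23  0.05 -0.03] w 0.0137 15.0
4.7 tcp [ 0.5548 -0.0892  0.1165] rot [-179.98   -0.    178.9 ] F [-1.11 -1.1  -1.19] T [-0.43  0.05 -0.04] w 0.0139 15.0
4.825 tcp [ 0.5549 -0.0842  0.1165] rot [-179.99    0.    178.89] F [ 0.06 -1.44 -0.31] T [-0.39  0.02 -0.05] w 0.0141 15.0
```

```bash
python3 -m jog '[{"dp":[0,0.5,0],"twist":0,"fingers":0},{"dp":[0,1,0],"twist":0,"fingers":0},{"dp":[0,1.5,0],"twist":0,"fingers":0}]' >/dev/null; python3 -c "
from h import *;st()"
python3 -m jog '[{"dp":[0,0.5,0],"twist":0,"fingers":0},{"dp":[0,1,0],"twist":0,"fingers":0}]' >/dev/null; python3 -c "
from h import *;st()"
python3 -m jog '[{"dp":[0,0.2,0],"twist":0,"fingers":0},{"dp":[0,0.4,0],"twist":0,"fingers":0}]' >/dev/null; python3 -c "
from h import *;st()"
python3 -m jog '[{"dp":[0,0.2,0],"twist":0,"fingers":0}]' >/dev/null; python3 -c "
from h import *;st()"
python3 -m jog '[{"dp":[0,0.2,0],"twist":0,"fingers":0}]' >/dev/null; python3 -c "
from h import *;st()"
```

```text
5.2 tcp [ 0.5552 -0.0691  0.1166] rot [180.   -0.  178.9] F [-1.36 -2.67  0.01] T [-0.38  0.01 -0.03] w 0.0139 15.0
5.45 tcp [ 0.5554 -0.059   0.1165] rot [ 1.7999e+02 -1.0000e-02  1.7890e+02] F [ 0.41 -1.29 -1.57] T [-0.37  0.08 -0.05] w 0.0138 15.0
5.7 tcp [ 0.5554 -0.0553  0.1165] rot [-180.    -0.   178.9] F [-0.88 -2.13 -0.33] T [-0.38  0.12 -0.01] w 0.0137 15.0
5.825 tcp [ 0.5555 -0.0534  0.1166] rot [180.    -0.   178.89] F [-0.49 -1.03 -0.93] T [-0.3   0.02 -0.06] w 0.0138 15.0
5.95 tcp [ 0.5555 -0.0514  0.1165] rot [-180.     -0.    178.89] F [-1.49 -2.22 -0.08] T [-0.38  0.09 -0.04] w 0.0138 15.0
```

```bash
cat > g.py <<'E'
import sys
from cell import env
o=env.get_obs(); print(round(o['time_s'],2),'y',o['tool_pos'][1].round(4),'Fy',o['force'][1].round(2),'Tx',o['wrist_torque'][0].round(2))
sys.exit(o['wrist_torque'][0]<-.58 or o['force'][1]<-4.5)
E
python3 -m jog '[{"dp":[0,0.2,0],"twist":0,"fingers":0}]' >/dev/null && python3 g.py &&
python3 -m jog '[{"dp":[0,0.2,0],"twist":0,"fingers":0}]' >/dev/null && python3 g.py &&
python3 -m jog '[{"dp":[0,0.2,0],"twist":0,"fingers":0}]' >/dev/null && python3 g.py &&
python3 -m jog '[{"dp":[0,0.2,0],"twist":0,"fingers":0}]' >/dev/null && python3 g.py &&
python3 -m jog '[{"dp":[0,0.2,0],"twist":0,"fingers":0}]' >/dev/null && python3 g.py &&
python3 -m jog '[{"dp":[0,0.2,0],"twist":0,"fingers":0}]' >/dev/null && python3 g.py &&
python3 -m jog '[{"dp":[0,0.2,0],"twist":0,"fingers":0}]' >/dev/null && python3 g.py &&
python3 -m jog '[{"dp":[0,0.2,0],"twist":0,"fingers":0}]' >/dev/null && python3 g.py &&
python3 -m jog '[{"dp":[0,0.2,0],"twist":0,"fingers":0}]' >/dev/null && python3 g.py &&
python3 -m jog '[{"dp":[0,0.2,0],"twist":0,"fingers":0}]' >/dev/null && python3 g.py &&
python3 -m jog '[{"dp":[0,0.2,0],"twist":0,"fingers":0}]' >/dev/null && python3 g.py &&
python3 -m jog '[{"dp":[0,0.2,0],"twist":0,"fingers":0}]' >/dev/null && python3 g.py
```

```text
6.08 y -0.0493 Fy -1.1 Tx -0.4False
```

```bash
sed -i 's/sys.exit(\(.*\))$/sys.exit(int(\1))/' g.py
python3 -m jog '[{"dp":[0,0.2,0],"twist":0,"fingers":0}]' >/dev/null && python3 g.py &&
python3 -m jog '[{"dp":[0,0.2,0],"twist":0,"fingers":0}]' >/dev/null && python3 g.py &&
python3 -m jog '[{"dp":[0,0.2,0],"twist":0,"fingers":0}]' >/dev/null && python3 g.py &&
python3 -m jog '[{"dp":[0,0.2,0],"twist":0,"fingers":0}]' >/dev/null && python3 g.py &&
python3 -m jog '[{"dp":[0,0.2,0],"twist":0,"fingers":0}]' >/dev/null && python3 g.py &&
python3 -m jog '[{"dp":[0,0.2,0],"twist":0,"fingers":0}]' >/dev/null && python3 g.py &&
python3 -m jog '[{"dp":[0,0.2,0],"twist":0,"fingers":0}]' >/dev/null && python3 g.py &&
python3 -m jog '[{"dp":[0,0.2,0],"twist":0,"fingers":0}]' >/dev/null && python3 g.py &&
python3 -m jog '[{"dp":[0,0.2,0],"twist":0,"fingers":0}]' >/dev/null && python3 g.py &&
python3 -m jog '[{"dp":[0,0.2,0],"twist":0,"fingers":0}]' >/dev/null && python3 g.py &&
python3 -m jog '[{"dp":[0,0.2,0],"twist":0,"fingers":0}]' >/dev/null && python3 g.py &&
python3 -m jog '[{"dp":[0,0.2,0],"twist":0,"fingers":0}]' >/dev/null && python3 g.py &&
python3 -m jog '[{"dp":[0,0.2,0],"twist":0,"fingers":0}]' >/dev/null && python3 g.py &&
python3 -m jog '[{"dp":[0,0.2,0],"twist":0,"fingers":0}]' >/dev/null && python3 g.py &&
python3 -m jog '[{"dp":[0,0.2,0],"twist":0,"fingers":0}]' >/dev/null && python3 g.py
```

```text
6.2 y -0.0473 Fy -2.08 Tx -0.4
6.33 y -0.0452 Fy -1.08 Tx -0.35
6.45 y -0.0432 Fy -1.58 Tx -0.36
6.58 y -0.0412 Fy -0.57 Tx -0.32
6.7 y -0.0392 Fy -1.83 Tx -0.39
6.83 y -0.0372 Fy -0.96 Tx -0.31
6.95 y -0.0352 Fy -0.61 Tx -0.29
7.08 y -0.0332 Fy -1.45 Tx -0.32
7.2 y -0.0312 Fy -2.01 Tx -0.32
7.33 y -0.0292 Fy -0.71 Tx -0.37
7.45 y -0.0272 Fy -1.26 Tx -0.34
7.58 y -0.0252 Fy -1.35 Tx -0.3
7.7 y -0.0232 Fy -2.21 Tx -0.35
7.83 y -0.0212 Fy -1.18 Tx -0.28
7.95 y -0.0192 Fy -1.79 Tx -0.28
```

```bash
sed -i 's/-.58/-.52/' g.py; sed -i "s/print(/print(o['tool_pos'][0].round(4),'Fx',o['force'][0].round(1),/" g.py
python3 -m jog '[{"dp":[0,0.2,0],"twist":0,"fingers":0}]' >/dev/null && python3 g.py &&
python3 -m jog '[{"dp":[0,0.2,0],"twist":0,"fingers":0}]' >/dev/null && python3 g.py &&
python3 -m jog '[{"dp":[0,0.2,0],"twist":0,"fingers":0}]' >/dev/null && python3 g.py &&
python3 -m jog '[{"dp":[0,0.2,0],"twist":0,"fingers":0}]' >/dev/null && python3 g.py &&
python3 -m jog '[{"dp":[0,0.2,0],"twist":0,"fingers":0}]' >/dev/null && python3 g.py &&
python3 -m jog '[{"dp":[0,0.2,0],"twist":0,"fingers":0}]' >/dev/null && python3 g.py &&
python3 -m jog '[{"dp":[0,0.2,0],"twist":0,"fingers":0}]' >/dev/null && python3 g.py &&
python3 -m jog '[{"dp":[0,0.2,0],"twist":0,"fingers":0}]' >/dev/null && python3 g.py &&
python3 -m jog '[{"dp":[0,0.2,0],"twist":0,"fingers":0}]' >/dev/null && python3 g.py &&
python3 -m jog '[{"dp":[0,0.2,0],"twist":0,"fingers":0}]' >/dev/null && python3 g.py &&
python3 -m jog '[{"dp":[0,0.2,0],"twist":0,"fingers":0}]' >/dev/null && python3 g.py &&
python3 -m jog '[{"dp":[0,0.2,0],"twist":0,"fingers":0}]' >/dev/null && python3 g.py &&
python3 -m jog '[{"dp":[0,0.2,0],"twist":0,"fingers":0}]' >/dev/null && python3 g.py &&
python3 -m jog '[{"dp":[0,0.2,0],"twist":0,"fingers":0}]' >/dev/null && python3 g.py &&
python3 -m jog '[{"dp":[0,0.2,0],"twist":0,"fingers":0}]' >/dev/null && python3 g.py &&
python3 -m jog '[{"dp":[0,0.2,0],"twist":0,"fingers":0}]' >/dev/null && python3 g.py &&
python3 -m jog '[{"dp":[0,0.2,0],"twist":0,"fingers":0}]' >/dev/null && python3 g.py &&
python3 -m jog '[{"dp":[0,0.2,0],"twist":0,"fingers":0}]' >/dev/null && python3 g.py &&
python3 -m jog '[{"dp":[0,0.2,0],"twist":0,"fingers":0}]' >/dev/null && python3 g.py &&
python3 -m jog '[{"dp":[0,0.2,0],"twist":0,"fingers":0}]' >/dev/null && python3 g.py &&
python3 -m jog '[{"dp":[0,0.2,0],"twist":0,"fingers":0}]' >/dev/null && python3 g.py &&
python3 -m jog '[{"dp":[0,0.2,0],"twist":0,"fingers":0}]' >/dev/null && python3 g.py &&
python3 -m jog '[{"dp":[0,0.2,0],"twist":0,"fingers":0}]' >/dev/null && python3 g.py &&
python3 -m jog '[{"dp":[0,0.2,0],"twist":0,"fingers":0}]' >/dev/null && python3 g.py &&
python3 -m jog '[{"dp":[0,0.2,0],"twist":0,"fingers":0}]' >/dev/null && python3 g.py
```

```text
0.5562 Fx -0.0 8.07 y -0.0172 Fy -1.56 Tx -0.27
0.5563 Fx -0.6 8.2 y -0.0152 Fy -0.55 Tx -0.28
0.5563 Fx 0.6 8.32 y -0.0132 Fy -1.48 Tx -0.26
0.5563 Fx -0.9 8.45 y -0.0112 Fy -1.05 Tx -0.33
0.5564 Fx -0.9 8.57 y -0.0092 Fy -2.13 Tx -0.26
0.5564 Fx -0.5 8.7 y -0.0072 Fy -1.53 Tx -0.28
0.5564 Fx -0.3 8.82 y -0.0053 Fy -1.09 Tx -0.28
0.5565 Fx -0.9 8.95 y -0.0032 Fy -1.04 Tx -0.26
0.5565 Fx -0.4 9.07 y -0.0012 Fy -0.98 Tx -0.33
0.5566 Fx -0.3 9.2 y 0.0008 Fy -0.91 Tx -0.26
0.5566 Fx -0.4 9.32 y 0.0028 Fy -1.86 Tx -0.27
0.5566 Fx -1.1 9.45 y 0.0048 Fy -1.25 Tx -0.24
0.5567 Fx -0.6 9.57 y 0.0068 Fy -0.55 Tx -0.23
0.5567 Fx -0.7 9.7 y 0.0088 Fy -0.65 Tx -0.23
0.5567 Fx -0.9 9.82 y 0.0108 Fy -0.4 Tx -0.22
0.5568 Fx -1.0 9.95 y 0.0128 Fy -1.29 Tx -0.26
0.5568 Fx -0.6 10.07 y 0.0148 Fy -1.24 Tx -0.23
0.5569 Fx -1.2 10.2 y 0.0168 Fy -1.06 Tx -0.28
0.5569 Fx -0.5 10.32 y 0.0187 Fy -1.09 Tx -0.24
0.5569 Fx -0.8 10.45 y 0.0208 Fy -1.14 Tx -0.26
0.557 Fx 0.1 10.57 y 0.0228 Fy -1.22 Tx -0.24
0.557 Fx -0.5 10.7 y 0.0248 Fy -1.53 Tx -0.2
0.557 Fx -0.6 10.82 y 0.0268 Fy -1.32 Tx -0.19
0.5571 Fx -0.1 10.95 y 0.0288 Fy -0.98 Tx -0.21
0.5571 Fx -1.1 11.07 y 0.0308 Fy -0.08 Tx -0.2
```

```bash
sed -i 's/-.52/-.42/;s/-4.5/-3.8/' g.py
python3 -m jog '[{"dp":[0,0.2,0],"twist":0,"fingers":0}]' >/dev/null && python3 g.py &&
python3 -m jog '[{"dp":[0,0.2,0],"twist":0,"fingers":0}]' >/dev/null && python3 g.py &&
python3 -m jog '[{"dp":[0,0.2,0],"twist":0,"fingers":0}]' >/dev/null && python3 g.py &&
python3 -m jog '[{"dp":[0,0.2,0],"twist":0,"fingers":0}]' >/dev/null && python3 g.py &&
python3 -m jog '[{"dp":[0,0.2,0],"twist":0,"fingers":0}]' >/dev/null && python3 g.py &&
python3 -m jog '[{"dp":[0,0.2,0],"twist":0,"fingers":0}]' >/dev/null && python3 g.py &&
python3 -m jog '[{"dp":[0,0.2,0],"twist":0,"fingers":0}]' >/dev/null && python3 g.py &&
python3 -m jog '[{"dp":[0,0.2,0],"twist":0,"fingers":0}]' >/dev/null && python3 g.py &&
python3 -m jog '[{"dp":[0,0.2,0],"twist":0,"fingers":0}]' >/dev/null && python3 g.py &&
python3 -m jog '[{"dp":[0,0.2,0],"twist":0,"fingers":0}]' >/dev/null && python3 g.py &&
python3 -m jog '[{"dp":[0,0.2,0],"twist":0,"fingers":0}]' >/dev/null && python3 g.py &&
python3 -m jog '[{"dp":[0,0.2,0],"twist":0,"fingers":0}]' >/dev/null && python3 g.py &&
python3 -m jog '[{"dp":[0,0.2,0],"twist":0,"fingers":0}]' >/dev/null && python3 g.py &&
python3 -m jog '[{"dp":[0,0.2,0],"twist":0,"fingers":0}]' >/dev/null && python3 g.py &&
python3 -m jog '[{"dp":[0,0.2,0],"twist":0,"fingers":0}]' >/dev/null && python3 g.py &&
python3 -m jog '[{"dp":[0,0.2,0],"twist":0,"fingers":0}]' >/dev/null && python3 g.py &&
python3 -m jog '[{"dp":[0,0.2,0],"twist":0,"fingers":0}]' >/dev/null && python3 g.py &&
python3 -m jog '[{"dp":[0,0.2,0],"twist":0,"fingers":0}]' >/dev/null && python3 g.py &&
python3 -m jog '[{"dp":[0,0.2,0],"twist":0,"fingers":0}]' >/dev/null && python3 g.py &&
python3 -m jog '[{"dp":[0,0.2,0],"twist":0,"fingers":0}]' >/dev/null && python3 g.py &&
python3 -m jog '[{"dp":[0,0.2,0],"twist":0,"fingers":0}]' >/dev/null && python3 g.py &&
python3 -m jog '[{"dp":[0,0.2,0],"twist":0,"fingers":0}]' >/dev/null && python3 g.py &&
python3 -m jog '[{"dp":[0,0.2,0],"twist":0,"fingers":0}]' >/dev/null && python3 g.py &&
python3 -m jog '[{"dp":[0,0.2,0],"twist":0,"fingers":0}]' >/dev/null && python3 g.py &&
python3 -m jog '[{"dp":[0,0.2,0],"twist":0,"fingers":0}]' >/dev/null && python3 g.py
```

```text
0.5572 Fx -0.1 11.2 y 0.0327 Fy -0.71 Tx -0.17
0.5572 Fx -0.3 11.32 y 0.0348 Fy -1.04 Tx -0.16
0.5573 Fx -0.5 11.45 y 0.0368 Fy -1.24 Tx -0.17
0.5573 Fx -1.5 11.57 y 0.0388 Fy -0.77 Tx -0.22
0.5574 Fx -0.2 11.7 y 0.0407 Fy -0.34 Tx -0.15
0.5574 Fx -1.1 11.82 y 0.0428 Fy -0.8 Tx -0.2
0.5574 Fx -0.6 11.95 y 0.0448 Fy -1.07 Tx -0.12
0.5575 Fx -0.4 12.07 y 0.0468 Fy -0.41 Tx -0.21
0.5575 Fx -1.2 12.2 y 0.0488 Fy -0.9 Tx -0.19
0.5575 Fx -0.7 12.32 y 0.0508 Fy -0.59 Tx -0.15
0.5576 Fx -0.8 12.45 y 0.0528 Fy -0.85 Tx -0.19
0.5576 Fx -0.5 12.57 y 0.0547 Fy -1.27 Tx -0.2
0.5576 Fx -0.0 12.7 y 0.0568 Fy 0.23 Tx -0.23
0.5577 Fx 0.7 12.82 y 0.0587 Fy -0.13 Tx -0.21
0.5578 Fx 0.2 12.95 y 0.0607 Fy -1.03 Tx -0.16
0.5578 Fx -0.5 13.07 y 0.0628 Fy -1.06 Tx -0.19
0.5578 Fx -0.7 13.2 y 0.0648 Fy -1.08 Tx -0.18
0.5579 Fx -1.0 13.32 y 0.0668 Fy -1.32 Tx -0.17
0.5579 Fx -0.8 13.45 y 0.0687 Fy -0.95 Tx -0.18
0.5579 Fx -0.1 13.57 y 0.0708 Fy -1.61 Tx -0.16
0.5579 Fx 0.6 13.7 y 0.0727 Fy -1.41 Tx -0.17
0.558 Fx -0.6 13.82 y 0.0748 Fy -0.3 Tx -0.19
0.558 Fx 0.1 13.95 y 0.0767 Fy -0.59 Tx -0.38
0.5581 Fx -0.4 14.07 y 0.0778 Fy -3.28 Tx -0.84
```

```bash
python3 -m jog '[{"dp":[0,0,0],"twist":0,"fingers":0}]' >/dev/null ; python3 g.py ;python3 -m jog '[{"dp":[0,0,0],"twist":0,"fingers":0}]' >/dev/null ; python3 g.py
```

```text
0.5581 Fx -0.2 14.2 y 0.0779 Fy -2.28 Tx -0.75
0.5581 Fx -0.5 14.32 y 0.078 Fy -3.58 Tx -0.81
```

```bash
python3 -m jog '[{"dp":[0,0.1,0],"twist":0,"fingers":0}]' >/dev/null ; python3 g.py ;python3 -m jog '[{"dp":[0,0.05,0],"twist":0,"fingers":0}]' >/dev/null ; python3 g.py
```

```text
0.5581 Fx -1.8 14.45 y 0.0786 Fy -4.73 Tx -1.15
0.5581 Fx -2.3 14.57 y 0.079 Fy -5.56 Tx -1.33
```

```bash
python3 -m jog '[{"dp":[0,-0.3,0],"twist":0,"fingers":0},{"dp":[0,-0.7,0],"twist":0,"fingers":0},{"dp":[0,-1.1,0],"twist":0,"fingers":0},{"dp":[0,-1.4,0],"twist":0,"fingers":0},{"dp":[0,-1.6,0],"twist":0,"fingers":0},{"dp":[0,-1.6,0],"twist":0,"fingers":0}]' >/dev/null ; python3 g.py; python3 - <<'E'
from h import *
for n in('side','top'):
    c=cam(n);P=pts(c);I=c['pixels'].astype(int);b,g,r=I[...,0],I[...,1],I[...,2];h=P[...,2]
    m=(abs(P[...,0]-.61)<.03)&(P[...,1]>.07)&(P[...,1]<.18)&(r>120)&(g<90)&(b<90)&(h>.07)&(h<.11);q=P[m]
    if len(q): print(n,'red',len(q),q.mean(0),q.min(0),q.max(0))
    cv2.imwrite(f'pics/{n}2.png',cv2.resize(c['pixels'][150:260,190:350],None,fx=5,fy=5,interpolation=cv2.INTER_CUBIC))
E
```

```text
0.5578 Fx -0.6 15.32 y 0.064 Fy 0.35 Tx 0.02
side red 17 [0.6099777  0.13146543 0.08855199] [0.6011617  0.12771942 0.07613431] [0.61556772 0.13679936 0.10248484]
```

View pics/side2.png

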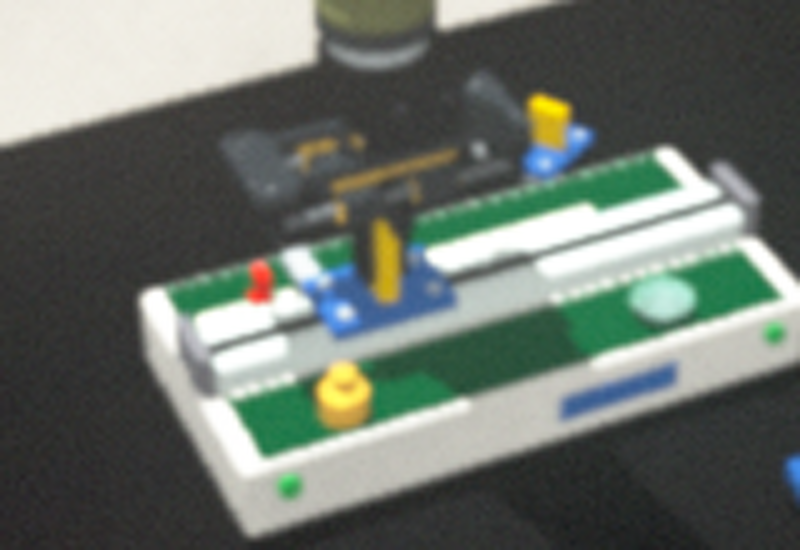

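The side crop shows the carriage drawn back, its white arm at crop (300,262), and the red marker left ahead at (260,280). The weight and dish are undisturbed. Next I release and lift.

```bash
python3 -m jog '[{"dp":[0,0,0],"twist":0,"fingers":0.3},{"dp":[0,0,0],"twist":0,"fingers":0.5},{"dp":[0,0,0],"twist":0,"fingers":0.7},{"dp":[0,0,0],"twist":0,"fingers":0.7},{"dp":[0,0,-1],"twist":0,"fingers":0.7},{"dp":[0,0,-4],"twist":0,"fingers":0.7},{"dp":[0,0,-8],"twist":0,"fingers":0.7},{"dp":[0,0,-11],"twist":0,"fingers":0.7}]'
python3 -m jog '[{"dp":[3,0,0],"twist":0,"fingers":0.7},{"dp":[6,-5,0],"twist":0,"fingers":0.7},{"dp":[8,-10,0],"twist":0,"fingers":0.7},{"dp":[8,-15,0],"twist":0,"fingers":0.7},{"dp":[8,-20,0],"twist":0,"fingers":0.7},{"dp":[8,-24,0],"twist":0,"fingers":0.7},{"dp":[8,-26,0],"twist":0,"fingers":0.7},{"dp":[8,-26,0],"twist":0,"fingers":0.7}]'
python3 - <<'E'
from h import *
for n in('side','top'):
    c=cam(n);P=pts(c);I=c['pixels'].astype(int);b,g,r=I[...,0],I[...,1],I[...,2];h=P[...,2]
    S=(abs(P[...,0]-.575)<.06)&(P[...,1]>-.02)&(P[...,1]<.18)
    def rep(k,m):
        q=P[S&m]
        if len(q): print(n,k,len(q),q.mean(0).round(4),q.min(0).round(4),q.max(0).round(4))
    rep('red',(r>120)&(g<90)&(b<90)&(h>.07)&(h<.11))
    rep('fin',(r>120)&(g>90)&(b<.6*g)&(h>.11))
    rep('blue',(b>110)&(r<90)&(h>.085))
    rep('arm',(P[...,0]>.595)&(r>140)&(b>140)&(h>.088))
    if n=='top': cv2.imwrite('pics/top3.png',cv2.resize(c['pixels'][160:242,200:355],None,fx=5,fy=5,interpolation=cv2.INTER_CUBIC))
E
```

```text
time_s: 16.42
tool_pos: [0.5584, 0.064, 0.2292]
tool_rot: [180.0, 0.1, 178.9]
force: [0.2, -0.5, -0.1]
grip_width: 0.0607
grasp_force: 0.0
time_s: 17.42
tool_pos: [0.4725, -0.1961, 0.2273]
tool_rot: [-180.0, 0.0, 178.7]
force: [0.1, 0.1, -0.6]
grip_width: 0.0606
grasp_force: 0.0
side red 17 [0.6119 0.1308 0.0869] [0.6031 0.1277 0.0747] [0.6212 0.1341 0.0981]
side fin 96 [0.5539 0.0687 0.1365] [0.5346 0.0576 0.1104] [0.5784 0.0735 0.1557]
side blue 120 [0.5463 0.0754 0.1001] [0.5259 0.0312 0.092 ] [0.5921 0.1097 0.106 ]
side arm 31 [0.6084 0.1031 0.0993] [0.5958 0.0926 0.0918] [0.6208 0.1106 0.104 ]
top red 7 [0.6114 0.1227 0.0995] [0.6077 0.1212 0.0962] [0.6172 0.1245 0.1017]
top fin 66 [0.5589 0.0612 0.1503] [0.5411 0.0556 0.1181] [0.5798 0.0676 0.1561]
top blue 376 [0.5585 0.0591 0.1015] [0.5308 0.0169 0.0869] [0.5914 0.1086 0.1106]
top arm 47 [0.6091 0.098  0.1005] [0.5954 0.0918 0.094 ] [0.6226 0.1041 0.1069]
```

View pics/top3.png

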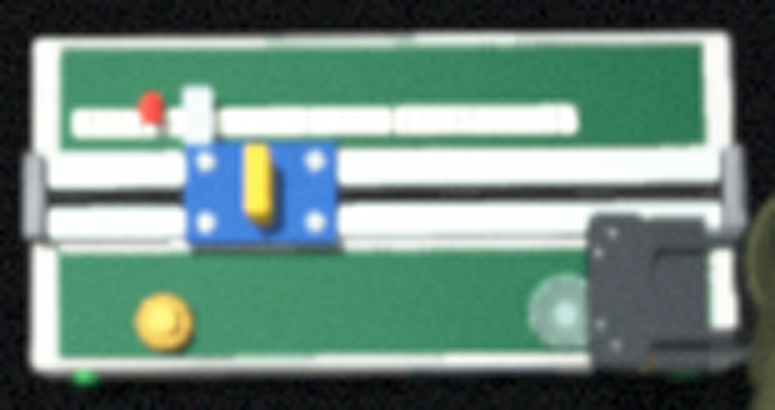

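The top crop shows the carriage at (260,193), its arm at (198,113) and the marker clear of it at (152,107). The gap works out at about 15 mm, and the weight and dish have not moved.

```bash
python3 -c "
from cell import env
print(env.sign_off())"
```

```text
the job is handed in; nothing more can be done
None
```

The carriage was slid until it began to bind (about 5 N extra drag, roughly 3 mm in), then drawn back free and released with its pusher arm about 15 mm short of the marker; nothing else was disturbed, and I handed the job in at about 17.5 s of the 61 s allowed.

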